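Set the powder feeder's rate selector to six and start it

TASK

Set the powder feeder's rate selector to position 6: with a fingertip, push its lever round clockwise, click by click, until it rests in the click at the sixth of the eight dots (the smallest dot is position 1, the largest is 8). Only then press the round start button beside it fully down and let it come back up. Push and press only: do not grip or lift anything, and leave the vial, pot, jar and spatula standing or lying where they are.

Things in the scene. Friction and masses are not known exactly. Their poses are not given: they have to be found in the camera images.
- feeder: Powder feeder, fixed on the bench: low aluminium box with a flat grey top, 190 (x) x 290 (y) x 80 mm high; origin at the centre of its underside, x and y along its sides, z up. On top: the selector (+y half), the start button and, fixed, an open white sample cup (-y half; cup 48 mm wide, 26 mm tall, axis at feeder x = +60, y = -85 mm).
- selector_axis (a point): Point on the selector's upright axis, level with the feeder's top (feeder x -10, y +55, z 80 mm); axes as the feeder's. Eight flat white dots on the top, 70 mm from the axis, grow from 5 mm (position 1) to 12 mm wide (8). Dot 1 lies 195 degrees counter-clockwise (from above) from the feeder's x, each next one 30 degrees further clockwise (dot 6 at 45 degrees).
- selector (a joint): Angle of the rate selector in rad, growing clockwise from above: 0 with the lever at dot 1, +0.524 (30 degrees) per position, 2.618 at position 6; end stops just outside 1 and 8. Sprung detents: each click takes about 3 N at 40 mm from the axis; past half-way it snaps on to the next position by itself and stays there when let go.
- lever_tip (a point): Middle of the outer end of the selector's lever, 55 mm from the axis and 20 mm above the feeder's top; its x points outward along the lever. The selector is a black disc 60 mm wide, its top 11 mm above the feeder's, with one lever on it, 18 mm wide, from 15 mm behind the axis to 55 mm out, its top 37 mm above the feeder's; a white line on top marks the outer end.
- lever_back: The lever's trailing flank, the counter-clockwise one, to be pushed for clockwise turning: a face from 13 mm behind the axis to 53 mm out, from 11 to 33 mm above the feeder's top, 9 mm from the lever's centre line. Origin on the axis 1 mm above the feeder's top; x along the lever outward.
- lever_front: The lever's leading flank (the clockwise one), the mirror image of the trailing one. Origin as there. Touching both flanks with force at once counts as gripping the lever.
- start_top (a point): Centre of the top of the start button: black, round, 30 mm wide, in a steel housing on the feeder's top at feeder x = -45, y = -85 mm.
- start (a joint): Travel of the start button in m: 0 up, 0.006 fully down; a spring needs about 5 N for fully down and lifts it again.
- vial_mid (a point): Middle of a capped vial, 28 mm wide and 55 mm tall, standing loose on the feeder's top. Not to be disturbed.
- pot_mid (a point): Middle of a capped sample pot, 48 mm wide and 70 mm tall, standing loose on the bench at the feeder's -y side. Not to be disturbed.
- jar_mid (a point): Middle of a capped jar, 60 mm wide and 65 mm tall, standing loose on the bench at the feeder's +y side. Not to be disturbed.
- spatula_grip (a point): Handle of a spatula, 170 mm long, lying loose on the bench beyond the feeder. Not to be disturbed.

How it is judged:
By the outcome, as a careful person would: the job done as asked, in the order asked, and still so for the second after the job is handed in, with the robot touching nothing.
It also fails if it takes over 67 s, if anything falls off the work surface, if the arm or the gripper's body presses on something with over 40 N, if the wrist force passes 120 N, or if a joint passes its speed limit or range.

ROBOT

A 6-joint arm with a two-finger parallel gripper is mounted at the origin on the work surface. World frame = base frame: x ahead of the robot, y to its left, z up, the work surface at z = 0. Lengths are in m, angles in rad, forces in N, time in s.
With the tool pointing down it reaches from about 0.325 to 1 m from the base axis. Payload 5.1 kg.
Tool frame: the origin (TCP) lies midway between the tips of the shut fingers; the grasp point (between the pads) lies ctrl.hold_point_z behind it (ctrl.hold_point_z is the distance from the TCP to the grasp point, in m); z points along the fingers, y is the line along which they close (so a half turn about z gives the same grasp; the last joint's range is limited). The gripper opens to 85 mm and grips with 20 to 120 N. Pads are 22 mm wide; open, the fingers measure 114 mm over their backs; the gripper's body (76 mm by 85 mm) begins 54 mm behind the grasp point. The pads swing forward as they close: fully open they stand 13 mm farther back than shut.
Start: joints at [1.128, 0.124, 1.65, -0, 1.367, -0.083], TCP at [0.229, 0.608, 0.2] pointing down, gripper open.
Joint ranges: [-2.61, 2.61], [-1.02, 2.33], [0.03, 2.71], [-1.35, 4.49], [0.32, 2.68], [-2.91, 2.91]. Speed limits (rad/s): [2.57, 2.57, 3.14, 3.14, 3.14, 3.14].

INTERFACE

Orientations are given as a rotation vector (axis times angle).
In Python, from plant import ctrl gives the robot as it stands.
- The arm moves only by the tool step_arm, never from a script. Its argument "moves" is text: rows parted by semicolons, each of 6 numbers parted by spaces: the shift along the tool's x, y, z in cm, then the turn, a rotation vector about the tool's x, y, z in rad. In form: dx dy dz ax ay az; .... A call has exactly 5 rows; each row is the pose to reach, as a shift and turn from the pose commanded when the call began, along the tool's axes at that moment; what a row does not reach only later rows make up. A row lasts 1/12 s, in which the tool goes at most 41.7 mm and 7.16 degrees, less where a joint would pass 70% of its speed; a pose out of reach is approached as far as the arm can. A call with a gripper value outside its range is refused whole. "grip" is the closure, from 0 (fully open) to 1 (shut), set as the call begins (left out, the last holds). The fingers move at their own pace and stop on an object; "newtons" is the grip in N (left out, the last holds). Time passes only in rows, so rows that repeat a pose let the fingers close, or fill a call up. It gives the time, the measured TCP pose, the force, the opening and the grip force at its end, in the units of the state.
- ctrl.read_state(): the state, without advancing time (a new reading comes with each control period).
- ctrl.get_image(name): name is "side" or "top" or "wrist"; returns (picture, depth): 384x512x3 uint8, red, green, blue; 384x512 float32, m along the optical axis (not along the pixel's ray), 0 where there is no reading.
- ctrl.camera_info(name): a dict with "K" (3x3 intrinsics, pixels), "k1" (the pictures are not rectified: a ray, as slopes to the right and down, at radius r is drawn at 1 + k1 r^2 times it, then the intrinsics apply), "origin" and "rotation" of the camera in the world. Camera axes: x right, y up, looking along -z (the intrinsics and any distortion apply to the point x, -y, -z); pixel columns grow to the right and rows downward; lengths in m; the calibration is good to about 2 mm. A picture is of the moment at which its call begins: read the wrist's pose just before it. camera_info takes no time and is no camera call; for the wrist camera it gives the pose at the moment of the call.
- ctrl.close_job(): hands the job in; it is judged then, once.
The state is a dict: "clock": time; "joint_pos": joint angles; "qd": joint speeds; "joint_efforts": joint torques, N m; "eef_pos": TCP position; "orientation": TCP orientation; "wrist_force": force on the tool from outside, world axes, zero at the start; "wrist_torque": the same for the moment, N m; "width": finger opening in m; "finger_force": force on a finger pad.
Only numpy, scipy, OpenCV 4.12 (cv2) and the standard library are available. Lean on these libraries where they do the work, as an engineer would, in place of code of your own. Each camera call takes 0.05 s, during which the arm holds its last target. There are 200 camera calls.

## Working session

There is one attempt and no reset: what is moved stays moved. The work goes in short steps, Python scripts to look and compute and a tool call to move; the robot and the scene stay as the last step left them, time stands still between calls to the robot, and variables do not carry over. Pictures are saved under pics/ and viewed, at most 10 in all, crops included, and the job is handed in when it is done.

Besides the shell and the picture viewer there is one more tool, called in YAML: its name, and indented under it one key for each argument. step_arm: Moves the arm, as the interface text tells. Its arguments: {"type":"object","properties":{"moves":{"type":"string"},"grip":{"type":"number"},"newtons":{"type":"number"}},"required":["moves"]}

```bash
mkdir -p pics; ls; python3 - <<'E'
from plant import ctrl
import cv2,numpy as np
ims=[]
s=ctrl.read_state();print({k:np.round(v,3) for k,v in s.items()},ctrl.hold_point_z)
for n in("top","side"):
    im,d=ctrl.get_image(n);i=ctrl.camera_info(n);print(n,i,d.min(),d.max())
    np.savez(f"{n}.npz",im=im,d=d,**i)
    cv2.imwrite(f"pics/{n}0.png",im[:,:,::-1])
E
```

```text
pics
{'clock': np.float64(0.0), 'joint_pos': array([ 1.128,  0.125,  1.652,  0.   ,  1.368, -0.083]), 'qd': array([-0.001,  0.001,  0.   , -0.001,  0.001,  0.001]), 'joint_efforts': array([ 0.0000e+00, -4.2362e+01, -3.6545e+01, -0.0000e+00,  7.0000e-03,
       -0.0000e+00]), 'eef_pos': array([0.229, 0.608, 0.199]), 'orientation': array([-5.62e-01, -3.09e+00,  3.00e-03]), 'wrist_force': array([-0.719, -0.685,  0.258]), 'wrist_torque': array([ 0.046, -0.012,  0.007]), 'finger_force': np.float64(0.0), 'width': np.float64(0.085)} 0.0187
top {'K': array([[483.18423516,   0.        , 248.05924899],
       [  0.        , 483.18423516, 190.40653751],
       [  0.        ,   0.        ,   1.        ]]), 'k1': -0.07184115327766653, 'origin': array([0.45117217, 0.04376998, 1.20500604]), 'rotation': array([ 0.11396717, -0.07018541, -1.55354481])} 0.0 2.0822794
side {'K': array([[477.27027477,   0.        , 255.38439811],
       [  0.        , 477.27027477, 195.56098911],
       [  0.        ,   0.        ,   1.        ]]), 'k1': 0.06485889670469965, 'origin': array([0.51802427, 0.89524046, 0.77774686]), 'rotation': array([ 0.06211871, -1.33843656, -2.79438993])} 0.0 3.4261227
```

View pics/top0.png

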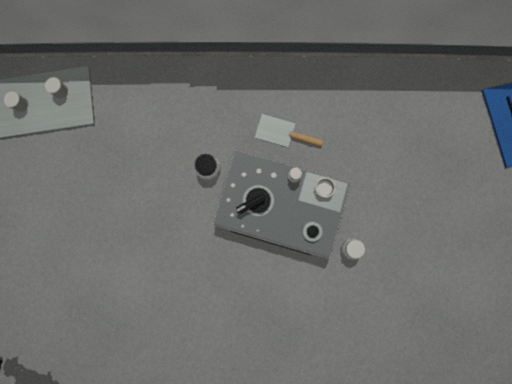

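View pics/side0.png

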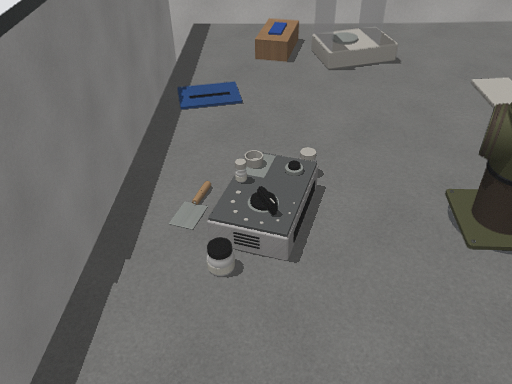

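The top view shows the feeder with corners at about (235,155), (348,185), (328,252) and (217,222). The selector is near (258,200) with its lever pointing lower-left to about (240,209). The button is at (313,232), the vial at (295,174), the cup at (325,188), the jar at (206,165) and the pot at (354,249). The side view agrees.

```bash
cat > h.py <<'E'
import numpy as np,cv2
from scipy.spatial.transform import Rotation as R
def ray(c,uv):
    K=np.array(c['K']);uv=np.atleast_2d(uv).astype(float)
    p=(uv-[K[0,2],K[1,2]])/[K[0,0],K[1,1]];q=p.copy()
    for _ in range(20): q=p/(1+c['k1']*(q**2).sum(1,keepdims=True))
    v=np.c_[q[:,0],-q[:,1],-np.ones(len(q))]
    return R.from_rotvec(c['rotation']).apply(v)
def plane(c,uv,z):
    v=ray(c,uv);o=np.array(c['origin']);return (o+v*((z-o[2])/v[:,2])[:,None])[:,:2]
def rigid(a,b):
    ca,cb=a.mean(0),b.mean(0);x=a-ca;y=b-cb
    t=np.arctan2((x[:,0]*y[:,1]-x[:,1]*y[:,0]).sum(),(x*y).sum());M=np.array([[np.cos(t),-np.sin(t)],[np.sin(t),np.cos(t)]])
    T=cb-M@ca;return t,T,np.linalg.norm(a@M.T+T-b,axis=1)
def dots():
    a=np.radians(195-30*np.arange(8));return np.c_[-.01+.07*np.cos(a),.055+.07*np.sin(a)]
def blobs(im,lo,box):
    g=cv2.cvtColor(im,cv2.COLOR_RGB2GRAY);x0,y0,x1,y1=box
    n,l,s,c=cv2.connectedComponentsWithStats((g[y0:y1,x0:x1]>lo).astype(np.uint8))
    return [(int(s[i,4]),c[i]+[x0,y0]) for i in range(1,n)]
E
python3 - <<'E'
from h import *
d=dict(np.load("top.npz"));im=d['im']
for a,c in blobs(im,140,(212,150,350,260)): print(a,c.round(1),plane(d,c,.08).round(4))
s=dict(np.load("side.npz"))
print("side")
for a,c in blobs(s['im'],150,(210,150,320,240)): print(a,c.round(1),plane(s,c,.08).round(4))
cv2.imwrite("pics/crop.png",np.hstack([cv2.resize(im[150:260,210:360],None,fx=4,fy=4,interpolation=3)])[:,:,::-1])
E
```

```text
1 [216. 159.] [[0.6576 0.1536]]
2 [217.5 162. ] [[0.6505 0.1499]]
111 [295.2 172.6] [[ 0.6273 -0.0339]]
17 [258.4 170.5] [[0.6312 0.0529]]
15 [243.5 174.1] [[0.6222 0.0877]]
22 [273.3 174.8] [[0.6215 0.0177]]
1034 [322.4 191.3] [[ 0.5841 -0.0975]]
14 [232.5 184.7] [[0.5967 0.1132]]
100 [260.6 195.3] [[0.5727 0.0468]]
8 [228.  199.5] [[0.5617 0.123 ]]
9 [240.6 207.9] [[0.5424 0.0932]]
8 [231.8 214.4] [[0.5269 0.1135]]
8 [256.  214.5] [[0.5275 0.0569]]
105 [311.9 230.2] [[ 0.4928 -0.0732]]
5 [242.2 225.6] [[0.5011 0.0886]]
2 [257.5 230. ] [[0.4915 0.0529]]
4 [348.5 239.5] [[ 0.4726 -0.158 ]]
31 [348.2 248.4] [[ 0.4521 -0.1573]]
side
1 [249. 151.] [[ 0.6061 -0.1581]]
5 [254. 150.] [[ 0.5931 -0.1633]]
10 [260.6 153.9] [[ 0.5748 -0.1453]]
80 [307.8 152.2] [[ 0.4517 -0.1566]]
1 [247. 152.] [[ 0.611  -0.1532]]
5 [245.2 156. ] [[ 0.6144 -0.1344]]
49 [239.8 161.3] [[ 0.6266 -0.1098]]
2 [248.5 159. ] [[ 0.6049 -0.1209]]
16 [254.4 158.9] [[ 0.5898 -0.1219]]
2 [239.5 170. ] [[ 0.6242 -0.0718]]
2 [236.  172.5] [[ 0.632  -0.0609]]
3 [237.  175.7] [[ 0.6284 -0.0478]]
1 [239. 174.] [[ 0.6241 -0.0548]]
10 [238.  191.5] [[0.6207 0.015 ]]
5 [272. 200.] [[0.5396 0.0439]]
8 [232.5 201. ] [[0.6304 0.0506]]
8 [234.9 210.9] [[0.6218 0.0853]]
2 [289.  212.5] [[0.5004 0.0866]]
6 [245.5 218.7] [[0.596  0.1107]]
153 [248.3 229.4] [[0.5875 0.145 ]]
2 [277.5 220. ] [[0.5255 0.1126]]
4 [261.  222.2] [[0.5613 0.1212]]
```

View pics/crop.png

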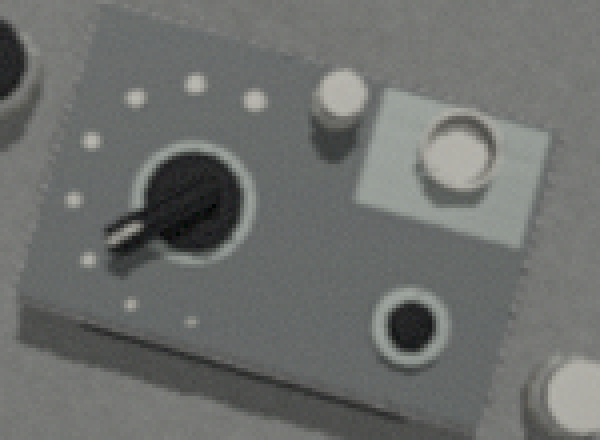

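The crop shows the lever with its white line pointing at dot 3 (crop (88,260), full image (232,214)). The eight dots run clockwise from (257,230) to (273,175), and dot 6 is at (243,174).

```bash
python3 - <<'E'
from h import *
d=dict(np.load("top.npz"))
uv=np.array([[257.5,230],[242.2,225.6],[231.8,214.4],[228,199.5],[232.5,184.7],[243.5,174.1],[258.4,170.5],[273.3,174.8]])
w=plane(d,uv,.08);t,T,r=rigid(dots(),w);print(np.degrees(t),T,r*1e3)
s=dict(np.load("side.npz"))
us=np.array([[289,212.5],[277.5,220],[261,222.2],[245.5,218.7],[234.9,210.9],[232.5,201],[238,191.5]]);ws=plane(s,us,.08)
dd=dots()[[1,2,3,4,5,6,7]]
ts,Ts,rs=rigid(dd,ws);print(np.degrees(ts),Ts,rs*1e3)
M=lambda p,t,T:(R.from_euler('z',t).as_matrix()[:2,:2]@np.array(p).T).T+T
for t_,T_ in((t,T),(ts,Ts)): print("axis",M([-.01,.055],t_,T_),"start",M([-.045,-.085],t_,T_))
ax=M([-.01,.055],t,T)
l=plane(d,[240.6,207.9],.117)[0];v=l-ax;print("lever tip r,ang rel",np.hypot(*v),np.degrees(np.arctan2(v[1],v[0])-t))
# button: depth at centre
for c in ([313,232],[311.9,230.2]): u,q=map(int,c);print(1.205-d['d'][q,u], plane(d,[313,232],.1))
v=plane(d,[295.4,172.8],.135)[0];print("vial",v)
print("depth levertop",1.205-d['d'][205,246], "vial",1.205-d['d'][173,295],"feeder",1.205-d['d'][215,285])
E
```

```text
-15.276476585743861 [ 0.55655624 -0.00278875] [0.37708273 0.44667311 0.34930285 0.13536229 0.19517974 0.16496061
 0.23772449 0.34187011]
-15.669584457052341 [ 0.55517349 -0.00461772] [0.3056571  0.76601759 0.13409592 0.44040472 0.28336336 0.39671957
 0.37538758]
axis [0.56140082 0.05290263] start [ 0.49075074 -0.07292886]
axis [0.56040005 0.05103912] start [ 0.4888883  -0.07430469]
lever tip r,ang rel 0.04442737153254784 135.01808385572312
0.10900366 [[ 0.48807543 -0.07369463]]
0.10894859 [[ 0.48807543 -0.07369463]]
vial [ 0.61834992 -0.03046288]
depth levertop 0.10747516 vial 0.12580156 feeder 0.08040047
```

```bash
cat >> h.py <<'E'
AX=np.array([.561,.0523]);PSI=-15.4
def pose(rel,r,back,z):
    "tool y along lever (feeder-relative angle rel, deg), r out, back = distance ccw of lever centre line"
    a=np.radians(rel+PSI);u=np.array([np.cos(a),np.sin(a)]);t=np.array([-u[1],u[0]])
    y=np.r_[u,0];zz=np.array([0,0,-1.]);x=np.cross(y,zz)
    return np.r_[AX+r*u+back*t,z],R.from_matrix(np.c_[x,y,zz])
def delta(p,Rt):
    from plant import ctrl
    s=ctrl.read_state();R0=R.from_rotvec(s['orientation'])
    print("t",round(float(s['clock']),2),"at",s['eef_pos'].round(4),"F",s['wrist_force'].round(1),"w",round(float(s['width']),4),"q6",s['joint_pos'][5].round(2))
    print("cm",(R0.inv().apply(p-s['eef_pos'])*100).round(2),"rot",(R0.inv()*Rt).as_rotvec().round(3))
E
python3 -c "
from h import *
p,r=pose(135,.042,.027,.2);print(p);delta(p,r)"
```

```text
[0.51677808 0.07548236 0.2       ]
t 0.1 at [0.2286 0.6078 0.1991] F [ 0.2 -1.1 -0.3] w 0.085 q6 -0.08
cm [-4.572e+01 -3.968e+01 -3.000e-02] rot [-0.002 -0.001 -0.876]
```

step_arm:
  moves: "-3 -2.6 0 0 0 -0.058; -6 -5.2 0 0 0 -0.116; -9 -7.8 0 0 0 -0.174; -12 -10.4 0 0 0 -0.232; -15 -13 0 0 0 -0.29"
  grip: 1
  newtons: 20

```text
clock: 0.52
eef_pos: [0.3237, 0.432, 0.1996]
orientation: [-0.104, -3.139, 0.001]
wrist_force: [0.2, -0.4, -0.0]
width: 0.0255
finger_force: 0.0
```

```bash
python3 -c "
from h import *
p,r=pose(135,.042,.027,.2);print(p);delta(p,r)"
```

```text
[0.51677808 0.07548236 0.2       ]
t 0.52 at [0.3237 0.432  0.1996] F [ 0.2 -0.4 -0. ] w 0.0255 q6 -0.68
cm [-2.163e+01 -3.430e+01 -3.000e-02] rot [-0.001 -0.001 -0.583]
```

step_arm:
  moves: "-2.1 -3.4 0 0 0 -0.058; -4.2 -6.8 0 0 0 -0.116; -6.3 -10.2 0 0 0 -0.174; -8.5 -13.6 0 0 0 -0.232; -10.6 -17 0 0 0 -0.29"

```text
clock: 0.93
eef_pos: [0.4176, 0.255, 0.1999]
orientation: [0.35, -3.122, 0.0]
wrist_force: [0.9, 0.4, -0.0]
width: -0.0002
finger_force: 0.0
```

```bash
python3 -c "
from h import *
p,r=pose(135,.042,.027,.2);print(p);delta(p,r)"
```

```text
[0.51677808 0.07548236 0.2       ]
t 0.93 at [0.4176 0.255  0.1999] F [ 0.9  0.4 -0. ] w -0.0002 q6 -1.36
cm [-5.69e+00 -1.97e+01 -1.00e-02] rot [-0.    -0.    -0.293]
```

step_arm:
  moves: "-1.1 -3.9 0 0 0 -0.06; -2.3 -7.8 0 0 0 -0.12; -3.4 -11.8 0 0 0 -0.18; -4.5 -15.7 0 0 0 -0.24; -5.7 -19.7 0 0 0 -0.293"

```text
clock: 1.35
eef_pos: [0.5162, 0.0752, 0.1999]
orientation: [0.801, -3.037, -0.0]
wrist_force: [0.3, 0.3, 0.9]
width: -0.0003
finger_force: 0.0
```

```bash
python3 - <<'E'
from h import *
from plant import ctrl
p,r=pose(135,.042,.027,.097);delta(p,r)
i=ctrl.camera_info("wrist");im,d=ctrl.get_image("wrist")
np.savez("w1.npz",im=im,d=d,**i);cv2.imwrite("pics/w1.png",im[:,:,::-1])
E
```

```text
t 1.35 at [0.5162 0.0752 0.1999] F [0.3 0.3 0.9] w -0.0003 q6 -2.05
cm [-7.000e-02 -1.000e-02  1.029e+01] rot [ 0.    -0.    -0.001]
```

View pics/w1.png

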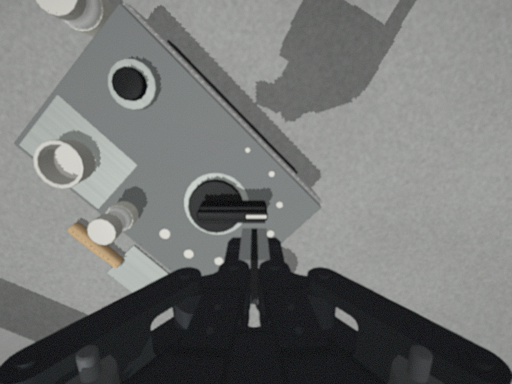

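The wrist view shows the lever horizontal at (230,211) with its white line at (257,216), and the fingertips near (255,235). I'll check where the point below the TCP projects, and refit the axis from the near dots.

```bash
cat >> h.py <<'E'
def proj(c,P):
    q=R.from_rotvec(c['rotation']).inv().apply(np.atleast_2d(P)-c['origin']);n=np.c_[q[:,0],-q[:,1]]/-q[:,2:]
    n=n*(1+c['k1']*(n**2).sum(1,keepdims=True));K=c['K'];return n*[K[0,0],K[1,1]]+[K[0,2],K[1,2]]
E
python3 - <<'E'
from h import *
d=dict(np.load("w1.npz"))
print(proj(d,[[.5162,.0752,.2],[.5162,.0752,.097]]).round(0))
b=[(a,c) for a,c in blobs(d['im'],165,(130,130,300,280)) if a<200]
a=np.radians(PSI);M=np.array([[np.cos(a),-np.sin(a)],[np.sin(a),np.cos(a)]])
D=dots()@M.T+AX-M@[-.01,.055]
I=[];W=[]
for ar,c in b:
    w=plane(d,c,.08)[0];e=np.linalg.norm(D-w,axis=1);print(ar,c.round(1),w.round(4),e.argmin()+1,e.min().round(4))
    if e.min()<.008: I.append(e.argmin());W.append(w)
t,T,r=rigid(dots()[I],np.array(W));a=t;M=np.array([[np.cos(a),-np.sin(a)],[np.sin(a),np.cos(a)]])
print(np.degrees(t),r,"axis",M@[-.01,.055]+T,"start",M@[-.045,-.085]+T)
print("button",plane(d,[128,83],.109))
E
```

```text
[[253. 222.]
 [253. 184.]]
26 [247.2 149.6] [0.4906 0.0537] 1 0.001
54 [131.9 165.5] [ 0.566  -0.0451] 8 0.0831
32 [271.1 173.5] [0.5002 0.0887] 2 0.0011
37 [279.1 204.5] [0.5262 0.1143] 3 0.0012
79 [255.9 216.5] [0.5514 0.0989] 4 0.0255
2 [132.  220.5] [ 0.6245 -0.0206] 8 0.0376
6 [130.5 225. ] [ 0.6305 -0.02  ] 8 0.038
92 [164.3 233.5] [0.6213 0.0177] 8 0.0008
42 [270.1 233.2] [0.5611 0.1233] 4 0.001
76 [188.2 253.6] [0.6308 0.0528] 7 0.001
58 [218.1 260.5] [0.6217 0.0875] 6 0.0007
-15.429805479333972 [0.00017085 0.0001407  0.00022006 0.00018625 0.00012361 0.00016002
 0.00026158] axis [0.56073258 0.0532256 ] start [ 0.48974602 -0.07241638]
button [[ 0.48785108 -0.06818694]]
```

step_arm:
  moves: "0 0 3 0 0 0; 0 0 6 0 0 0; 0 0 8.5 0 0 0; 0 0 10.2 0 0 0; 0 0 10.2 0 0 0"

```text
clock: 1.82
eef_pos: [0.5121, 0.0769, 0.0929]
orientation: [0.794, -3.03, -0.003]
wrist_force: [-1.9, -0.2, -0.1]
width: 0.0004
finger_force: 0.0
```

```bash
python3 - <<'E'
from h import *
p,r=pose(135,.042,.021,.097);delta(p,r)
R0=r
for a in (6,12,18,24,30):
    q,rr=pose(135-a,.042,.021,.097);print(a,(R0.inv().apply(q-p)*100).round(2),(R0.inv()*rr).as_rotvec().round(3))
E
```

```text
t 1.82 at [0.5121 0.0769 0.0929] F [-1.9 -0.2 -0.1] w 0.0004 q6 -2.04
cm [-0.94 -0.35 -0.42] rot [ 0.004 -0.009 -0.004]
6 [-0.45  0.2   0.  ] [0.    0.    0.105]
12 [-0.92  0.34  0.  ] [0.    0.    0.209]
18 [-1.4   0.44  0.  ] [0.    0.    0.314]
24 [-1.89  0.49  0.  ] [0.    0.    0.419]
30 [-2.38  0.49  0.  ] [0.    0.    0.524]
```

step_arm:
  moves: "0 0 0 0 0 0; 0 0 0 0 0 0; 0 0 0 0 0 0; 0 0 0 0 0 0; 0 0 0 0 0 0"

```text
clock: 2.23
eef_pos: [0.5169, 0.0773, 0.0997]
orientation: [-0.797, 3.036, -0.001]
wrist_force: [-0.2, 0.5, 0.4]
width: -0.0
finger_force: 0.0
```

```bash
python3 - <<'E'
from h import *
p,r=pose(135,.042,.021,.097);delta(p,r)
E
```

```text
t 2.23 at [0.5169 0.0773 0.0997] F [-0.2  0.5  0.4] w -0.0 q6 -2.04
cm [-0.5  -0.15  0.27] rot [-0.001  0.002 -0.003]
```

step_arm:
  moves: "-0.15 0 0.1 0 0 0; -0.3 0 0.1 0 0 0; -0.45 0 0.1 0 0 0; -0.6 0 0.1 0 0 0; -0.6 0 0.1 0 0 0"

```text
clock: 2.65
eef_pos: [0.5215, 0.0803, 0.0973]
orientation: [-0.797, 3.039, 0.0]
wrist_force: [0.4, -0.1, -0.7]
width: 0.0005
finger_force: 0.0
```

step_arm:
  moves: "-0.22 0.1 0 0 0 0.052; -0.45 0.2 0 0 0 0.105; -0.68 0.28 0 0 0 0.157; -0.92 0.34 0 0 0 0.209; -1.16 0.4 0 0 0 0.262"

```text
clock: 3.07
eef_pos: [0.5294, 0.0894, 0.0971]
orientation: [0.389, -3.117, -0.0]
wrist_force: [0.2, -0.2, 0.1]
width: -0.0001
finger_force: 0.0
```

```bash
sed -i 's/^AX=.*;/AX=np.array([.561,.053]);/' h.py; python3 - <<'E'
from h import *
p,r=pose(120,.042,.021,.097);delta(p,r)
E
```

```text
t 3.07 at [0.5294 0.0894 0.0971] F [ 0.2 -0.2  0.1] w -0.0001 q6 -1.75
cm [-0.04 -0.12  0.01] rot [ 0.    -0.    -0.006]
```

step_arm:
  moves: "-0.22 0.07 0 0 0 0.052; -0.45 0.15 0 0 0 0.105; -0.68 0.2 0 0 0 0.157; -0.92 0.25 0 0 0 0.209; -1.16 0.3 0 0 0 0.262"

```text
clock: 3.48
eef_pos: [0.5399, 0.0952, 0.0971]
orientation: [-0.021, -3.141, 0.0]
wrist_force: [0.6, 0.0, -0.5]
width: 0.0
finger_force: 0.0
```

step_arm:
  moves: "-0.22 0.1 0 0 0 0.052; -0.45 0.2 0 0 0 0.105; -0.45 0.2 0 0 0 0.105; -0.45 0.2 0 0 0 0.105; -0.45 0.2 0 0 0 0.105"

```text
clock: 3.9
eef_pos: [0.5443, 0.097, 0.0972]
orientation: [-0.18, -3.136, 0.0]
wrist_force: [0.8, -0.0, -0.2]
width: 0.0
finger_force: 0.0
```

```bash
python3 - <<'E'
from h import *
from plant import ctrl
p,r=pose(99,.042,.021,.097);delta(p,r)
i=ctrl.camera_info("wrist");im,d=ctrl.get_image("wrist")
np.savez("w2.npz",im=im,d=d,**i);cv2.imwrite("pics/w2.png",im[:,:,::-1])
E
```

```text
t 3.9 at [0.5443 0.097  0.0972] F [ 0.8 -0.  -0.2] w 0.0 q6 -1.38
cm [-0.05  0.01  0.02] rot [-0.    -0.    -0.003]
```

View pics/w2.png

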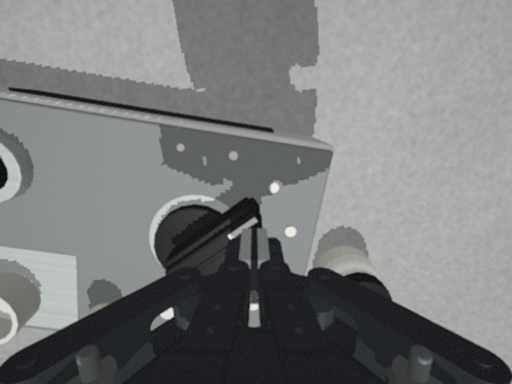

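```bash
python3 - <<'E'
from h import *
d=dict(np.load("w2.npz"))
for rel in (135,105):
    a=np.radians(rel+PSI);u=np.array([np.cos(a),np.sin(a)])
    print(rel,proj(d,[np.r_[AX-.015*u,.117],np.r_[AX+.055*u,.117],np.r_[AX+.055*u,.095]]).round(0).tolist())
print(proj(d,np.c_[dots()@R.from_euler('z',PSI,degrees=True).as_matrix()[:2,:2].T+AX-R.from_euler('z',PSI,degrees=True).as_matrix()[:2,:2]@[-.01,.055],np.full(8,.08)]).round(0).tolist())
print("tcp",proj(d,[.5443,.097,.0972]),d['d'][235:260:5,255],d['d'][215:230:5,240], d['origin'])
im,dd=__import__('plant').ctrl.get_image("top");t=dict(np.load("top.npz"))
side,_=__import__('plant').ctrl.get_image("side")
cv2.imwrite("pics/c2.png",np.hstack([cv2.resize(x,(400,400),interpolation=3) for x in (im[155:255,205:305],side[150:250,210:310])])[:,:,::-1])
E
```

```text
135 [[167.0, 279.0], [257.0, 218.0], [257.0, 206.0]]
105 [[162.0, 269.0], [274.0, 258.0], [271.0, 242.0]]
[[180.0, 148.0], [233.0, 156.0], [273.0, 188.0], [290.0, 231.0], [281.0, 274.0], [252.0, 305.0], [211.0, 318.0], [167.0, 313.0]]
tcp [[252.74361722 222.52502973]] [0.1417851  0.13649113 0.13121015 0.125515   0.12134258] [0.16771784 0.16562663 0.16470064] [0.47409249 0.10552669 0.27081055]
```

View pics/c2.png

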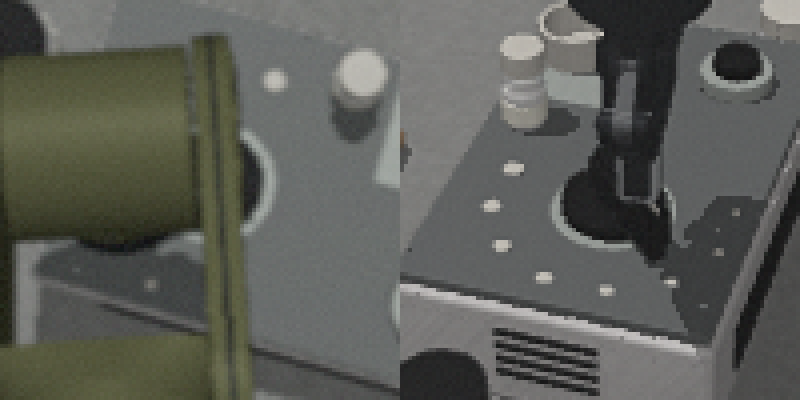

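```bash
python3 - <<'E'
from h import *
from plant import ctrl
for f,tcp in(("w1.npz",(.5162,.0752,.1999)),("w2.npz",(.5443,.097,.0972))):
    d=dict(np.load(f));i=d
    for uv in ([255,235],[245,235],[265,235],[255,228],[245,250],[255,250],[265,250],[240,222],[225,230],[250,210],[210,225]):
        v=ray(d,uv)[0];P=d['origin']+v*d['d'][uv[1],uv[0]]
        print(f,uv,P.round(4),(P-tcp).round(4),d['im'][uv[1],uv[0]])
print(ctrl.read_state()['wrist_force'],ctrl.read_state()['eef_pos'])
cv2.imwrite("pics/c3.png",np.hstack([cv2.resize(dict(np.load(f))['im'][180:280,200:300],(400,400),interpolation=3) for f in("w1.npz","w2.npz")])[:,:,::-1])
E
```

```text
w1.npz [255, 235] [0.5063 0.0709 0.2442] [-0.0099 -0.0043  0.0443] [24 22 24]
w1.npz [245, 235] [0.5094 0.0668 0.2427] [-0.0068 -0.0084  0.0428] [96 99 98]
w1.npz [265, 235] [0.5038 0.0753 0.2442] [-0.0124  0.0001  0.0443] [93 96 95]
w1.npz [255, 228] [0.5641 0.105  0.08  ] [ 0.0479  0.0298 -0.1199] [88 91 90]
w1.npz [245, 250] [0.5088 0.067  0.2597] [-0.0074 -0.0082  0.0598] [96 99 99]
w1.npz [255, 250] [0.5066 0.0709 0.2597] [-0.0096 -0.0043  0.0598] [25 25 27]
w1.npz [265, 250] [0.5044 0.0749 0.2595] [-0.0118 -0.0003  0.0596] [ 97 100 102]
w1.npz [240, 222] [0.5536 0.0814 0.1129] [ 0.0374  0.0062 -0.087 ] [110 114 111]
w1.npz [225, 230] [0.5783 0.075  0.0911] [ 0.0621 -0.0002 -0.1088] [100 107 102]
w1.npz [250, 210] [0.5375 0.0839 0.1128] [ 0.0213  0.0087 -0.0871] [16 13 19]
w1.npz [210, 225] [0.5814 0.0579 0.0905] [ 0.0652 -0.0173 -0.1094] [59 59 61]
w2.npz [255, 235] [0.5337 0.0995 0.1405] [-0.0106  0.0025  0.0433] [26 25 26]
w2.npz [245, 235] [0.5339 0.0943 0.1388] [-0.0104 -0.0027  0.0416] [108 113 112]
w2.npz [265, 235] [0.5341 0.1046 0.1409] [-0.0102  0.0076  0.0437] [110 111 111]
w2.npz [255, 228] [0.5415 0.0987 0.1133] [-0.0028  0.0017  0.0161] [27 28 29]
w2.npz [245, 250] [0.5329 0.0949 0.1572] [-0.0114 -0.0021  0.06  ] [111 114 115]
w2.npz [255, 250] [0.5333 0.0994 0.1574] [-0.011   0.0024  0.0602] [20 29 30]
w2.npz [265, 250] [0.5344 0.1039 0.1563] [-0.0099  0.0069  0.0591] [107 110 112]
w2.npz [240, 222] [0.5349 0.0905 0.1175] [-0.0094 -0.0065  0.0203] [29 32 30]
w2.npz [225, 230] [0.5394 0.0808 0.1165] [-0.0049 -0.0162  0.0193] [32 28 30]
w2.npz [250, 210] [0.5308 0.0969 0.1098] [-0.0135 -0.0001  0.0126] [14 23 19]
w2.npz [210, 225] [0.5413 0.069  0.1009] [-0.003  -0.028   0.0037] [12 12 19]
[-0.77137376 -0.0993705   0.200891  ] [0.54424353 0.0970082  0.09718877]
```

View pics/c3.png

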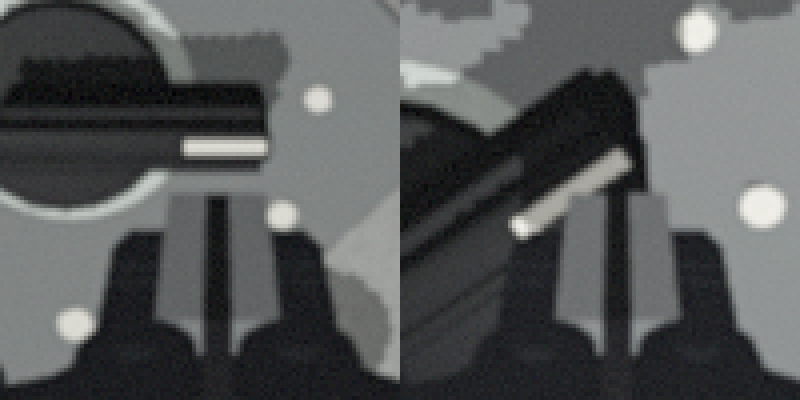

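The close-ups show the lever still at dot 3, with the white line at (257,220) in w2. The finger ends at about v=229, and the finger may be passing over the lever. I'll check the real tip height from the side view.

```bash
python3 - <<'E'
from h import *
s=dict(np.load("side.npz"));from plant import ctrl
tcp=ctrl.read_state()['eef_pos'];im,dp=ctrl.get_image("side")
print("tcp px",proj(s,[tcp,tcp+[0,0,.02],tcp+[0,0,.04],tcp+[0,0,.073]]).round(1).tolist())
for v in range(170,214,4):
    u=270;P=s['origin']+ray(s,[u,v])[0]*dp[v,u];print(v,(P-tcp).round(4),P[2].round(4),im[v,u])
w=dict(np.load("w2.npz"));print("K",w['K'].round(1).tolist(),w['k1'],w['rotation'],w['origin'])
R0=R.from_rotvec(ctrl.read_state()['orientation'])
for z in (0,-.02,-.04): print(z,proj(w,tcp+R0.apply([[.011,0,z],[-.011,0,z]])).round(0).tolist())
E
```

```text
tcp px [[269.2, 209.2], [269.2, 202.2], [269.2, 195.0], [269.2, 182.8]]
170 [-0.0029  0.042   0.1362] 0.2334 [33 34 34]
174 [-0.0025  0.0274  0.1159] 0.2131 [33 33 33]
178 [-0.003  0.045  0.119] 0.2162 [53 54 55]
182 [-0.0035  0.0615  0.1217] 0.2189 [41 41 43]
186 [-0.0033  0.0521  0.1047] 0.2019 [29 31 31]
190 [-0.0022  0.016   0.0663] 0.1635 [34 35 34]
194 [-0.0022  0.0164  0.0559] 0.1531 [35 35 36]
198 [-0.0022  0.016   0.0448] 0.142 [30 29 32]
202 [-0.0017 -0.0016  0.0193] 0.1165 [27 27 26]
206 [-0.0018  0.0035  0.0122] 0.1094 [28 27 27]
210 [-0.0019  0.0049  0.002 ] 0.0992 [30 31 30]
K [[277.6, 0.0, 253.9], [0.0, 277.6, 193.1], [0.0, 0.0, 1.0]] 0.007260530237158861 [-0.22829982 -0.20603079  1.44567358] [0.47409249 0.10552669 0.27081055]
0 [[253.0, 207.0], [253.0, 237.0]]
-0.02 [[253.0, 218.0], [253.0, 252.0]]
-0.04 [[253.0, 232.0], [253.0, 269.0]]
```

```bash
python3 - <<'E'
from h import *
p,r=pose(135,.043,.027,.097);delta(p,r)
E
```

```text
t 4.1 at [0.5443 0.097  0.0972] F [0.2 0.3 0.2] w 0.0004 q6 -1.38
cm [ 2.55 -2.3   0.02] rot [-0.    -0.    -0.632]
```

step_arm:
  moves: "0.5 -0.46 0 0 0 -0.124; 1 -0.92 0 0 0 -0.248; 1.5 -1.4 0 0 0 -0.372; 2 -1.85 0 0 0 -0.496; 2.55 -2.3 0 0 0 -0.62"

```text
clock: 4.52
eef_pos: [0.5161, 0.0769, 0.0973]
orientation: [-0.793, 3.04, -0.0]
wrist_force: [0.3, -0.5, 0.0]
width: -0.0005
finger_force: 0.0
```

step_arm:
  moves: "0 0 0.3 0 0 0; 0 0 0.6 0 0 0; 0 0 0.9 0 0 0; 0 0 1.2 0 0 0; 0 0 1.5 0 0 0"

```text
clock: 4.93
eef_pos: [0.5165, 0.0773, 0.0817]
orientation: [0.782, -3.042, -0.0]
wrist_force: [-0.1, -0.4, 0.3]
width: -0.0001
finger_force: 0.0
```

```bash
python3 - <<'E'
from h import *
from plant import ctrl
p,r=pose(135,.043,.027,.062);delta(p,r)
tcp=ctrl.read_state()['eef_pos'];w=ctrl.camera_info("wrist");im,dp=ctrl.get_image("wrist")
Rt=R.from_rotvec(ctrl.read_state()['orientation']).inv()
for v in range(200,245,3):
    print(v,[Rt.apply(w['origin']+ray(w,[u,v])[0]*dp[v,u]-tcp).round(4).tolist() for u in (247,263)])
cv2.imwrite("pics/w3.png",im[:,:,::-1])
E
```

```text
t 4.93 at [0.5165 0.0773 0.0817] F [-0.1 -0.4  0.3] w -0.0001 q6 -2.03
cm [ 0.03 -0.01  1.97] rot [ 0.    -0.    -0.013]
200 [[0.0146, -0.0039, 0.0023], [0.0148, 0.0067, 0.0018]]
203 [[0.0127, -0.0039, 0.0017], [0.013, 0.0067, 0.0007]]
206 [[0.0104, -0.0039, 0.0022], [0.0106, 0.0067, 0.0018]]
209 [[0.0086, -0.0039, 0.0013], [0.0084, 0.0068, 0.0019]]
212 [[0.0067, -0.0039, 0.0007], [0.0065, 0.0068, 0.0012]]
215 [[0.0045, -0.004, 0.001], [0.0043, 0.0068, 0.0015]]
218 [[0.0022, -0.004, 0.0013], [0.0019, 0.0068, 0.002]]
221 [[-0.0002, -0.004, 0.0018], [0.0003, 0.0068, 0.0006]]
224 [[-0.0023, -0.004, 0.0017], [-0.0022, 0.0068, 0.0014]]
227 [[-0.0047, -0.004, 0.0022], [-0.0046, 0.0069, 0.0018]]
230 [[0.0105, -0.0031, -0.0373], [0.0104, 0.0054, -0.037]]
233 [[0.011, -0.003, -0.0422], [0.0104, 0.0053, -0.0409]]
236 [[0.0108, -0.0029, -0.0454], [0.0107, 0.0052, -0.0451]]
239 [[0.0105, -0.0028, -0.0481], [0.0104, 0.0051, -0.048]]
242 [[0.0104, -0.0028, -0.0514], [0.0105, 0.005, -0.0516]]
```

step_arm:
  moves: "0 0 0.4 0 0 0; 0 0 0.8 0 0 0; 0 0 1.2 0 0 0; 0 0 1.5 0 0 0; 0 0 1.8 0 0 -0.013"

```text
clock: 5.4
eef_pos: [0.5162, 0.0771, 0.0637]
orientation: [0.804, -3.037, -0.0]
wrist_force: [-0.4, 0.6, -0.3]
width: -0.0002
finger_force: 0.0
```

step_arm:
  moves: "-0.15 0 0 0 0 0; -0.3 0 0 0 0 0; -0.45 0 0 0 0 0; -0.6 0 0 0 0 0; -0.6 0 0 0 0 0"

```text
clock: 5.82
eef_pos: [0.5219, 0.0802, 0.0645]
orientation: [-0.804, 3.037, -0.0]
wrist_force: [0.5, -0.7, 1.3]
width: -0.0002
finger_force: 0.2
```

step_arm:
  moves: "-0.22 0.1 0 0 0 0.052; -0.45 0.2 0 0 0 0.105; -0.68 0.28 0 0 0 0.157; -0.68 0.28 0 0 0 0.157; -0.68 0.28 0 0 0 0.157"

```text
clock: 6.23
eef_pos: [0.5262, 0.0859, 0.0643]
orientation: [-0.565, 3.09, -0.0]
wrist_force: [-1.0, -0.4, 0.2]
width: -0.0001
finger_force: 0.3
```

```bash
python3 - <<'E'
from h import *
p,r=pose(126,.042,.021,.064);delta(p,r)
E
```

```text
t 6.23 at [0.5262 0.0859 0.0643] F [-1.  -0.4  0.2] w -0.0001 q6 -1.87
cm [ 0.   -0.1   0.03] rot [-0.     0.     0.002]
```

step_arm:
  moves: "-0.22 0.08 0 0 0 0.052; -0.45 0.15 0 0 0 0.105; -0.68 0.2 0 0 0 0.157; -0.92 0.25 0 0 0 0.209; -1.16 0.3 0 0 0 0.262"

```text
clock: 6.65
eef_pos: [0.5361, 0.0929, 0.0643]
orientation: [-0.152, 3.137, 0.0]
wrist_force: [-0.7, -0.6, 0.6]
width: 0.0
finger_force: 0.0
```

```bash
python3 - <<'E'
from h import *
from plant import ctrl
p,r=pose(111,.042,.021,.064);delta(p,r)
w=ctrl.camera_info("wrist");im,dp=ctrl.get_image("wrist");np.savez("w4.npz",im=im,d=dp,**w)
cv2.imwrite("pics/w4.png",cv2.resize(im[130:290,160:340],None,fx=3,fy=3,interpolation=3)[:,:,::-1])
E
```

```text
t 6.65 at [0.5361 0.0929 0.0643] F [-0.7 -0.6  0.6] w 0.0 q6 -1.59
cm [ 0.01 -0.02  0.03] rot [ 0.     0.    -0.001]
```

View pics/w4.png

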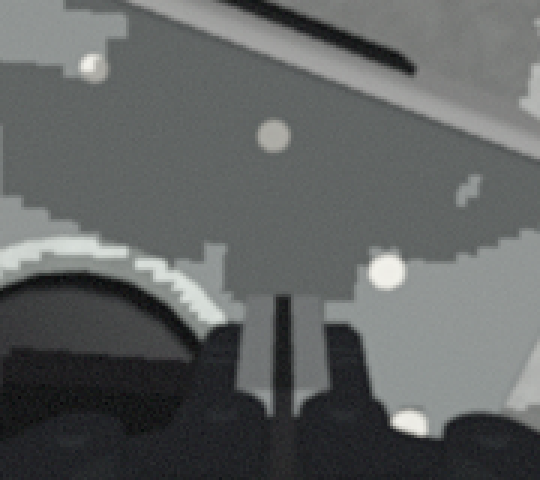

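The crop shows that the lever has left dot 3 (crop (386,271)) and is now hidden under the gripper, so the push is working.

step_arm:
  moves: "-0.22 0.1 0 0 0 0.052; -0.45 0.19 0 0 0 0.105; -0.68 0.27 0 0 0 0.157; -0.92 0.33 0 0 0 0.209; -1.16 0.38 0 0 0 0.262"

```text
clock: 7.12
eef_pos: [0.5466, 0.0978, 0.0642]
orientation: [-0.258, -3.13, -0.0]
wrist_force: [-1.7, 0.1, 0.4]
width: -0.0003
finger_force: 0.9
```

step_arm:
  moves: "-0.22 0.1 0 0 0 0.052; -0.45 0.19 0 0 0 0.105; -0.68 0.27 0 0 0 0.157; -0.92 0.33 0 0 0 0.209; -1.16 0.38 0 0 0 0.262"

```text
clock: 7.53
eef_pos: [0.5593, 0.0997, 0.0643]
orientation: [0.664, 3.07, 0.0]
wrist_force: [0.4, -0.4, -0.5]
width: -0.0001
finger_force: 0.0
```

```bash
python3 - <<'E'
from h import *
p,r=pose(81,.042,.021,.064);delta(p,r)
E
```

```text
t 7.53 at [0.5593 0.0997 0.0643] F [ 0.4 -0.4 -0.5] w -0.0001 q6 -1.06
cm [0.02 0.02 0.03] rot [ 0.  0. -0.]
```

step_arm:
  moves: "-0.22 0.1 0 0 0 0.052; -0.45 0.2 0 0 0 0.105; -0.68 0.28 0 0 0 0.157; -0.92 0.34 0 0 0 0.209; -1.16 0.4 0 0 0 0.262"

```text
clock: 7.95
eef_pos: [0.571, 0.0988, 0.0642]
orientation: [-1.06, -2.956, -0.001]
wrist_force: [-0.7, 1.3, 1.0]
width: 0.0003
finger_force: 0.9
```

step_arm:
  moves: "-0.22 0.1 0 0 0 0.052; -0.45 0.2 0 0 0 0.105; -0.68 0.28 0 0 0 0.157; -0.92 0.34 0 0 0 0.209; -1.16 0.4 0 0 0 0.262"

```text
clock: 8.37
eef_pos: [0.583, 0.0941, 0.0643]
orientation: [1.437, 2.794, 0.0]
wrist_force: [0.8, -0.4, 0.4]
width: 0.0
finger_force: 0.0
```

```bash
python3 - <<'E'
from h import *
p,r=pose(51,.042,.021,.064);delta(p,r)
E
```

```text
t 8.37 at [0.583  0.0941 0.0643] F [ 0.8 -0.4  0.4] w 0.0 q6 -0.55
cm [0.03 0.02 0.03] rot [ 0.    -0.    -0.001]
```

step_arm:
  moves: "0.4 0 0 0 0 0; 0.8 0 0 0 0 0; 1.2 0 0 0 0 0; 1.2 0 -1.5 0 0 0; 1.2 0 -4.5 0 0 0"

```text
clock: 8.78
eef_pos: [0.5718, 0.1042, 0.1048]
orientation: [-1.43, -2.788, 0.008]
wrist_force: [-0.4, -0.1, -0.0]
width: 0.0002
finger_force: 0.0
```

step_arm:
  moves: "0 0 -2 0 0 0; 0 0 -4 0 0 0; 0 0 -6 0 0 0; 0 0 -8 0 0 0; 0 0 -8.5 0 0 0"

```text
clock: 9.2
eef_pos: [0.5774, 0.1046, 0.1985]
orientation: [1.432, 2.79, 0.006]
wrist_force: [0.5, 1.1, 0.8]
width: 0.0
finger_force: 0.0
```

```bash
python3 - <<'E'
from h import *
from plant import ctrl
w=ctrl.camera_info("wrist");im,dp=ctrl.get_image("wrist");np.savez("w5.npz",im=im,d=dp,**w)
cv2.imwrite("pics/w5.png",im[:,:,::-1])
p,r=pose(50,.042,.033,.2)
delta(np.r_[.489,-.073,.2],R.from_rotvec(ctrl.read_state()['orientation']))
for rel in (75,45,15):
    a=np.radians(rel+PSI);u=np.array([np.cos(a),np.sin(a)]);print(rel,proj(w,[np.r_[AX+.03*u,.117],np.r_[AX+.055*u,.117]]).round(0).tolist())
print([(a,c.round(1).tolist()) for a,c in blobs(im,165,(0,0,511,383)) if 30<a<400])
E
```

```text
t 9.25 at [0.5774 0.1045 0.1979] F [ 1.4 -0.4  0.2] w -0.0002 q6 -0.53
cm [ -9.27 -17.53  -0.28] rot [0. 0. 0.]
75 [[236.0, 210.0], [260.0, 200.0]]
45 [[239.0, 225.0], [264.0, 227.0]]
15 [[234.0, 238.0], [254.0, 251.0]]
[(48, [281.0, 77.0]), (38, [251.1, 86.4]), (49, [235.3, 90.3]), (72, [258.0, 94.2]), (72, [244.0, 105.2]), (65, [232.4, 104.5]), (42, [311.3, 104.3]), (32, [362.2, 108.1]), (36, [123.6, 124.2]), (31, [341.0, 122.4]), (66, [338.7, 132.7]), (32, [106.4, 138.4]), (56, [250.4, 158.5]), (51, [374.6, 160.0]), (55, [82.0, 171.4]), (75, [320.9, 176.2]), (40, [300.5, 176.1]), (393, [209.4, 193.0]), (69, [271.7, 184.3]), (136, [340.6, 189.6]), (38, [69.9, 190.1]), (47, [325.7, 187.4]), (54, [376.0, 206.2]), (75, [276.1, 215.2]), (70, [252.9, 226.0]), (47, [224.5, 235.3]), (389, [102.9, 259.4]), (72, [71.8, 289.7]), (127, [159.4, 320.2]), (55, [254.3, 322.3])]
```

View pics/w5.png

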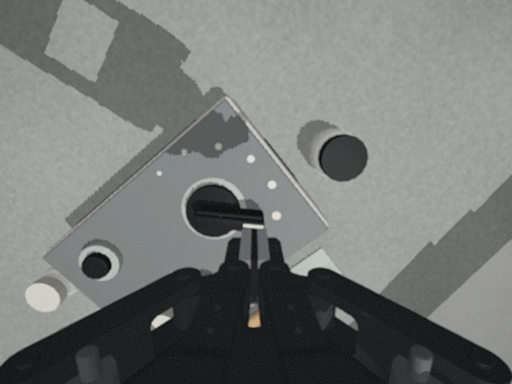

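The wrist view shows the lever's white line at (253,226), pointing at dot 6 at (276,215). The predicted position for dot 6 is (251,226), so the selector is at position 6. Next is the button.

step_arm:
  moves: "-1.8 -3.5 0 0 0 0; -3.7 -7 0 0 0 0; -5.6 -10.5 0 0 0 0; -7.4 -14 0 0 0 0; -9.3 -17.5 0 0 0 0"

```text
clock: 9.67
eef_pos: [0.4857, -0.0742, 0.1923]
orientation: [-1.433, -2.793, 0.001]
wrist_force: [0.3, -0.3, 0.0]
width: 0.0001
finger_force: 0.0
```

step_arm:
  moves: "0 0 2 0 0 0; 0 0 4 0 0 0; 0 0 6 0 0 0; 0 0 8 0 0 0; 0 0 9.5 0 0 0"

```text
clock: 10.08
eef_pos: [0.4855, -0.073, 0.0956]
orientation: [-1.434, -2.791, 0.001]
wrist_force: [-0.3, -0.4, -1.0]
width: 0.0001
finger_force: 0.0
```

step_arm:
  moves: "0 0 0.3 0 0 0; 0 0 0.6 0 0 0; 0 0 0.9 0 0 0; 0 0 0.9 0 0 0; 0 0 0.9 0 0 0"

```text
clock: 10.5
eef_pos: [0.4883, -0.0736, 0.091]
orientation: [1.435, 2.793, 0.0]
wrist_force: [-0.6, -0.2, -0.3]
width: 0.0001
finger_force: 0.0
```

```bash
python3 - <<'E'
from h import *
from plant import ctrl
delta(np.r_[.489,-.073,.073],R.from_rotvec(ctrl.read_state()['orientation']))
w=ctrl.camera_info("wrist");im,dp=ctrl.get_image("wrist");s=ctrl.read_state();Rt=R.from_rotvec(s['orientation']).inv()
for v in range(190,236,3):
    P=w['origin']+ray(w,[254,v])[0]*dp[v,254];print(v,P.round(4),Rt.apply(P-s['eef_pos']).round(4),im[v,254])
E
```

```text
t 10.5 at [ 0.4883 -0.0736  0.091 ] F [-0.6 -0.2 -0.3] w 0.0001 q6 -0.88
cm [0.01 0.09 1.8 ] rot [0. 0. 0.]
190 [ 0.4758 -0.0553  0.0876] [0.0223 0.0005 0.0036] [104 109 106]
193 [ 0.4762 -0.0558  0.0926] [ 0.0217  0.0005 -0.0015] [140 145 141]
196 [ 0.4775 -0.0576  0.0917] [ 0.0193  0.0005 -0.0005] [133 139 136]
199 [ 0.4785 -0.0591  0.0927] [ 0.0176  0.0005 -0.0015] [134 138 136]
202 [ 0.4797 -0.0607  0.0926] [ 0.0156  0.0005 -0.0014] [129 133 130]
205 [ 0.4804 -0.0617  0.0952] [ 0.0143  0.0005 -0.004 ] [16 18 18]
208 [ 0.4809 -0.0623  0.0989] [ 0.0136  0.0005 -0.0077] [25 22 25]
211 [ 0.4816 -0.0633  0.1011] [ 0.0124  0.0005 -0.0099] [32 34 34]
214 [ 0.4824 -0.0644  0.1027] [ 0.011   0.0005 -0.0115] [30 30 31]
217 [ 0.4836 -0.0661  0.1024] [ 0.0089  0.0005 -0.0112] [28 29 32]
220 [ 0.4849 -0.0679  0.1019] [ 0.0067  0.0005 -0.0107] [28 28 33]
223 [ 0.4863 -0.0699  0.1009] [ 0.0042  0.0005 -0.0097] [26 29 28]
226 [ 0.487  -0.0709  0.1028] [ 0.003   0.0005 -0.0116] [24 28 28]
229 [ 0.4819 -0.0638  0.1277] [ 0.0117  0.0005 -0.0365] [26 29 25]
232 [ 0.4821 -0.0641  0.1308] [ 0.0114  0.0005 -0.0396] [21 18 17]
235 [ 0.482  -0.064   0.1347] [ 0.0115  0.0005 -0.0435] [28 32 28]
```

The TCP is centred over the button. The button top is at z≈0.102 and the fingertip is at about TCP+0.0365, so contact should come at TCP≈0.0655.

step_arm:
  moves: "0 0 0.7 0 0 0; 0 0 1.4 0 0 0; 0 0 1.9 0 0 0; 0 0 2.2 0 0 0; 0 0 2.4 0 0 0"

```text
clock: 10.97
eef_pos: [0.4874, -0.0735, 0.0659]
orientation: [-1.436, -2.793, 0.0]
wrist_force: [-1.9, 0.8, 4.9]
width: -0.0005
finger_force: 2.1
```

step_arm:
  moves: "0 0 0.1 0 0 0; 0 0 0.2 0 0 0; 0 0 0.3 0 0 0; 0 0 0.4 0 0 0; 0 0 0.4 0 0 0"

```text
clock: 11.38
eef_pos: [0.4875, -0.0735, 0.0647]
orientation: [-1.435, -2.792, 0.001]
wrist_force: [-9.9, 2.7, 17.5]
width: -0.0001
finger_force: 8.5
```

```bash
python3 - <<'E'
from h import *
from plant import ctrl
w=ctrl.camera_info("wrist");im,dp=ctrl.get_image("wrist");s=ctrl.read_state();Rt=R.from_rotvec(s['orientation']).inv()
print(s['eef_pos'],s['wrist_force'])
for v in range(186,236,3):
    print(v,[( (P:=w['origin']+ray(w,[u,v])[0]*dp[v,u]).round(4)[2],Rt.apply(P-s['eef_pos']).round(4)[:2].tolist(),int(im[v,u,1])) for u in (240,254,268)])
cv2.imwrite("pics/w6.png",cv2.resize(im[140:290,160:340],None,fx=3,fy=3,interpolation=3)[:,:,::-1])
E
```

```text
[ 0.48754839 -0.07344502  0.06471935] [-9.31759942  2.56247718 16.24266736]
186 [(np.float64(0.079), [0.0295, -0.0078], 97), (np.float64(0.0801), [0.0297, 0.0005], 96), (np.float64(0.0802), [0.0298, 0.0088], 96)]
189 [(np.float64(0.0788), [0.0276, -0.0078], 95), (np.float64(0.0795), [0.0277, 0.0005], 99), (np.float64(0.0798), [0.0278, 0.0088], 97)]
192 [(np.float64(0.0806), [0.0262, -0.0077], 97), (np.float64(0.0791), [0.0258, 0.0005], 97), (np.float64(0.0796), [0.0259, 0.0089], 97)]
195 [(np.float64(0.0799), [0.0242, -0.0078], 97), (np.float64(0.0804), [0.0243, 0.0005], 97), (np.float64(0.0805), [0.0243, 0.0088], 95)]
198 [(np.float64(0.0803), [0.0224, -0.0078], 95), (np.float64(0.0795), [0.0222, 0.0005], 98), (np.float64(0.0798), [0.0223, 0.0089], 95)]
201 [(np.float64(0.0792), [0.0202, -0.0079], 95), (np.float64(0.0847), [0.0219, 0.0005], 107), (np.float64(0.0803), [0.0206, 0.0089], 104)]
204 [(np.float64(0.0849), [0.0202, -0.0076], 108), (np.float64(0.0891), [0.0216, 0.0005], 115), (np.float64(0.0872), [0.021, 0.0086], 109)]
207 [(np.float64(0.09), [0.0201, -0.0074], 115), (np.fl
[... 629 characters left out ...]
0.0084], 144)]
222 [(np.float64(0.0913), [0.0115, -0.0074], 138), (np.float64(0.094), [0.0126, 0.0005], 22), (np.float64(0.0931), [0.0123, 0.0084], 45)]
225 [(np.float64(0.0929), [0.0104, -0.0074], 53), (np.float64(0.096), [0.0116, 0.0005], 31), (np.float64(0.0957), [0.0115, 0.0083], 34)]
228 [(np.float64(0.0956), [0.0097, -0.0072], 28), (np.float64(0.0948), [0.0094, 0.0005], 21), (np.float64(0.0951), [0.0095, 0.0083], 26)]
231 [(np.float64(0.096), [0.0081, -0.0072], 35), (np.float64(0.1039), [0.0116, 0.0005], 30), (np.float64(0.096), [0.0081, 0.0083], 34)]
234 [(np.float64(0.096), [0.0063, -0.0073], 47), (np.float64(0.1063), [0.0109, 0.0005], 24), (np.float64(0.0958), [0.0062, 0.0083], 37)]
```

View pics/w6.png

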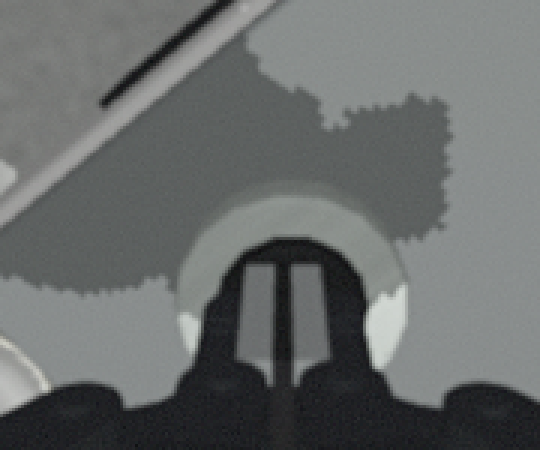

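The crop shows the fingertip on the button inside its steel ring. The button top has gone from 0.102 to 0.096, which is the full 6 mm, and it bottoms out at about 17 N. Now I'll release it.

step_arm:
  moves: "0 0 -0.4 0 0 0; 0 0 -1 0 0 0; 0 0 -2 0 0 0; 0 0 -4 0 0 0; 0 0 -7 0 0 0"

```text
clock: 11.85
eef_pos: [0.4855, -0.073, 0.1302]
orientation: [-1.434, -2.789, 0.002]
wrist_force: [1.0, 0.2, -0.5]
width: 0.0001
finger_force: 0.0
```

step_arm:
  moves: "0 0 -2 0 0 0; 0 0 -4 0 0 0; 0 0 -6 0 0 0; 0 0 -6 0 0 0; 0 0 -6 0 0 0"

```text
clock: 12.27
eef_pos: [0.4886, -0.0738, 0.1937]
orientation: [1.435, 2.791, 0.001]
wrist_force: [-0.1, 0.8, -0.8]
width: -0.0
finger_force: 0.0
```

```bash
python3 - <<'E'
from h import *
from plant import ctrl
w=ctrl.camera_info("wrist");im,dp=ctrl.get_image("wrist");s=ctrl.read_state()
print(s['eef_pos'],s['wrist_force'],s['clock'])
u,v=proj(w,[.4835,-.067,.102])[0].round().astype(int)
print("button z",u,v,(w['origin']+ray(w,[u,v])[0]*dp[v,u]).round(4))
a=np.radians(45+PSI);t=np.array([np.cos(a),np.sin(a)])
for n in("wrist","top"):
    c=ctrl.camera_info(n);g=ctrl.get_image(n)[0]
    for rel in(75,60,45,30,15):
        a=np.radians(rel+PSI);q=proj(c,np.r_[AX+.045*np.array([np.cos(a),np.sin(a)]),.117])[0].round().astype(int)
        print(n,rel,q,g[q[1]-1:q[1]+2,q[0]-1:q[0]+2].max() if 1<q[0]<510 and 1<q[1]<382 else None)
E
```

```text
[ 0.48758622 -0.07351337  0.19193869] [-0.45123236  0.11902399 -0.65714628] 12.3167
button z 253 179 [ 0.4834 -0.0668  0.1018]
wrist 75 [459 104] 129
wrist 60 [460 117] 130
wrist 45 [457 131] 213
wrist 30 [452 145] 131
wrist 15 [443 156] 131
top 75 [241 188] 115
top 60 [244 184] 113
top 45 [248 181] 154
top 30 [253 179] 117
top 15 [258 179] 115
```

The button is back up at z=0.102, and both cameras place the lever mark at dot 6. The robot is touching nothing, so I'm handing in.

```bash
python3 -c "
from plant import ctrl
print(ctrl.close_job())"
```

```text
the job is handed in; nothing more can be done
None
```

The selector rests at position 6, the start button was then pressed fully down and came back up, and the job was handed in at about 12 s with the arm clear; I kept the arm away from the vial, pot, jar and spatula but did not measure them again at the end.

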